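Dock the filter housing and hold its bayonet cap at the vent position

ROBOT

A 7-joint arm with a two-finger parallel gripper is mounted at the origin on a cart in front of the work surface, level with it; the furniture and walls round the work are solid. World frame = base frame: x ahead of the robot, y to its left, z up, the work surface at z = 0. Lengths are in m, angles in rad, forces in N, time in s.
With the tool pointing down it reaches from about 0.425 to 0.825 m from the base axis. Payload 3.6 kg.
Tool frame: the origin (TCP) lies on the centre line of the jaws, within the pads' length; the fingertips stand 22 mm ahead of it and the grasp point (between the pads) lies 3 mm ahead of it (bot.tcp_to_tips is the distance from the TCP to the fingertips, in m); z points along the fingers, y is the line along which they close (so a half turn about z gives the same grasp; the last joint's range is limited). The gripper opens to 85 mm and grips with 20 to 120 N. Pads are 22 mm wide; open, the fingers measure 114 mm over their backs; the gripper's body (76 mm by 85 mm) begins 54 mm behind the grasp point. The pads swing forward as they close: fully open they stand 13 mm farther back than shut.
Start: joints at [-1.321, 0.615, -0.013, 1.423, 0.008, 1.103, -0.04], TCP at [0.178, 0.625, 0.253] pointing down, gripper open.
Joint ranges: [-3.12, 3.12], [-0.3, 2.06], [-1.34, 1.32], [0.26, 2.42], [-1.36, 4.5], [0.01, 1.98], [-2.84, 2.84]. Speed limits (rad/s): [2.79, 2.79, 3.14, 3.14, 3.14, 3.14, 3.14].

INTERFACE

Orientations are given as a rotation vector (axis times angle).
In Python, from workcell import monitor, eyes, bot, nets gives the robot as it stands.
- The arm moves only by the tool inch_along, called after "Emit:" as name(argument=value, ...), one argument or row to a line, values as JSON. Schema: {"type":"object","properties":{"increments":{"type":"array","items":{"type":"array","items":{"type":"array","items":{"type":"number"},"minItems":5,"maxItems":5},"minItems":1,"maxItems":10},"minItems":1,"maxItems":1},"squeeze":{"type":"number"},"only":{"type":"string"},"quiet":{"type":"boolean"},"lines":{"type":"string"}},"required":["increments"],"additionalProperties":false}. increments is a list that holds a single list of rows (three levels of brackets), with 1 to 10 rows, each of 5 numbers: the finger opening in m, then dx, dy, dz in m, then a turn about the tool's z in rad; each row shifts and turns the commanded pose from where the row before left it, along the tool's axes as they then stand; what a row does not reach is not made up. A row lasts 1/8 s, in which the tool goes at most 0.0625 m and 0.188 rad, less where a joint would pass 70% of its speed; a pose out of reach is approached as far as the arm can. The fingers move at their own pace and stop on an object; squeeze is the grip in N (left out, the last holds). Time passes only in rows, so rows that do not move let the fingers close. The tool returns the time, the measured TCP pose, the force, the opening and the grip force at its end. only (a regular expression) keeps the lines of the reply that match it, lines (a string "A,B") keeps lines A to B, and quiet returns only ok. Input that does not fit is refused with a message, and nothing moves.
- monitor.get_state(): the state, without advancing time (a new reading comes with each control period).
- eyes.snapshot(name): name is "scene" or "top" or "wrist"; returns (picture, depth): 384x512x3 uint8, red, green, blue; 384x512 float32, m along the optical axis (not along the pixel's ray), 0 where there is no reading.
- eyes.camera_params(name): a dict with "K" (3x3 intrinsics, pixels), "R" (3x3) and "t" (3): a world point X has camera coordinates R X + t; the wrist camera has in their place "hand_eye" (4x4, takes a point from camera to tool coordinates, whose origin is the TCP and whose axes are the flange's). Camera axes: x right, y down, z forward; pixel columns grow to the right and rows downward; lengths in m; the calibration is good to about 2 mm. A picture is of the moment at which its call begins: read the wrist's pose just before it. camera_params takes no time and is no camera call.
- bot.close_job(): hands the job in; it is judged then, once.
Trained networks look in the newest picture that a camera, given by its name, has taken for a name from the list of things; names that differ only in an ending like _2 or _b are one class to them, and where a whole thing is asked for, a point or a joint stands for the part that bears it (a point fixed in the world has none). Each returns a list of dicts, best first, with "p" (0 to 1); they miss things now and then, are a little off and sometimes report something else, mostly with a low value. They report only what shows in the picture. A call takes as long as a camera call.
- nets.search_frame(target, camera): "at" ([x, y, z] in m, in world coordinates, good to about 4 mm: the middle of the surface that is visible of it).
The state is a dict: "time": time; "joint_pos": joint angles; "joint_vel": joint speeds; "joint_torque": joint torques, N m; "tcp_pos": TCP position; "ee_rot": TCP orientation; "contact_force": force on the tool from outside, world axes, zero at the start; "torque": the same for the moment, N m; "width": finger opening in m; "gripper_force": force on a finger pad.
Only numpy, scipy, OpenCV 4.12 (cv2) and the standard library are available. Lean on these libraries where they do the work, as an engineer would, in place of code of your own. Each camera call takes 0.05 s, during which the arm holds its last target. There are 200 camera calls.

TASK

First slide the carriage with the open filter housing to the left until it is home against its end stop. Then fit the loose winged bayonet cap into the housing, lugs through the two notches and flange down on the rim, and turn it clockwise (seen from above) halfway to its lock, so that the wing points at the two raised vent marks on the rim; never turn it on into the lock click. Finish still gripping the wing there so the line can bleed, with the carriage still home, and leave the union, elbow and pressure gauge where they are.

Things in the scene. Friction and masses are not known exactly. Their poses are not given: they have to be found in the camera images.
- carriage (a joint): position of the carriage on its slide, in m: 0 at the right-hand end, 0.100 home against the aluminium stop block at the left-hand end; it grows along the +y axis of collar_seat. Rubs with about 4 N and stays where it is left.
- carriage_handle (a point): on the carriage's upright dark post handle, on the robot's side of the housing (80 mm from its axis, along -x of collar_seat). The post is 16 mm (x) by 14 mm (y, the slide direction), top 76 mm above the cart top, on a bracket whose top is at 30 mm. This point: on the post's axis, 58 mm above the cart top; axes as collar_seat. The post can be pinched along y from above.
- collar_seat (a point): where the cap's origin lies when fully seated: on the upright axis of the round steel housing (88 mm outer diameter) on the carriage, 52 mm above the cart top. x = line through the two entry notches, away from the robot and handle; y = slide direction towards the stop; z up. The bore floor is 3 mm below this point. Seated, the lugs lie under the rim's lip with 3 mm of play.
- collar_rim (a point): centre of the housing's mouth at rim height, 20 mm above collar_seat, same axes. The mouth is 54 mm wide inside a 6 mm thick lip; two notches in the lip, at +x and -x, reach out to 72 mm across and are about 18 mm wide. Once down, the cap turns only clockwise from above: entry at 0, vent marks at 45, lock at 90 degrees (lugs along y), then a stop.
- vent_marks (a point): two raised dark ribs (9 x 5 mm, 3.5 mm high), one on each side of the housing's rim. Origin on its axis at rim height, z up; x runs through both ribs, 45 degrees clockwise from the notches seen from above. The cap turns freely up to about 57 degrees, where two spring plungers (short dark barrels outside on the housing) are lightly felt; they click just before the lock.
- vent_cap: loose bayonet cap, 180 g, aluminium with black wing, standing on the cart right or left of the slide, any yaw. Origin: centre of the underside, z up. Plug 50 mm wide, tapered at the foot; lugs along +x and -x (66 mm over both, 12 mm wide, 3 to 11 mm up); flange 68 mm wide, 20 to 26 mm up; wing grip 52 mm long along x, 14 mm thick, 26 to 60 mm up. The same after a half turn.
- union_a: bystander: brass pipe union, 54 x 54 x 48 mm, standing on the cart on the side where the cap is not; origin under its centre
- elbow_b: bystander: galvanised pipe elbow, 56 x 56 x 41 mm, at the near edge, right of the slide; origin under its centre
- pressure_gauge: bystander: round black dial gauge with brass stem lying on its back, 88 x 63 x 24 mm, at the right behind the work; origin under its centre

How it is judged:
By the outcome, as a careful person would: the job done as asked, in the order asked, and still so for the second after the job is handed in, while the arm keeps its last pose, push and grip.
It also fails if it takes over 69 s, if anything falls off the work surface, if the arm or the gripper's body presses on something with over 40 N, if the wrist force passes 120 N, or if a joint passes its speed limit or range.

## Working session

There is one attempt and no reset: what is moved stays moved. The work goes in short steps, Python scripts to look and compute and a tool call to move; the robot and the scene stay as the last step left them, time stands still between calls to the robot, and variables do not carry over. Pictures are saved under pics/ and viewed, at most 10 in all, crops included, and the job is handed in when it is done.

```bash
mkdir -p pics; cat > h.py <<'E'
import numpy as np,cv2
from scipy.spatial.transform import Rotation as Ro
from workcell import monitor,eyes,bot,nets
def snap(n,save=None):
    s=monitor.get_state(); im,d=eyes.snapshot(n); p=eyes.camera_params(n); K=np.array(p["K"])
    if n=="wrist":
        T=np.eye(4);T[:3,:3]=Ro.from_rotvec(s["ee_rot"]).as_matrix();T[:3,3]=s["tcp_pos"]
        M=T@np.array(p["hand_eye"])
    else:
        M=np.eye(4);R=np.array(p["R"]);M[:3,:3]=R.T;M[:3,3]=-R.T@np.array(p["t"])
    v,u=np.mgrid[:384,:512]
    P=np.stack([(u-K[0,2])/K[0,0]*d,(v-K[1,2])/K[1,1]*d,d],-1)@M[:3,:3].T+M[:3,3]
    P[d==0]=np.nan
    if save: cv2.imwrite(f"pics/{save}.png",im[...,::-1])
    return im,P,K,M
E
python3 - <<'E'
from h import *
np.set_printoptions(precision=4,suppress=True)
s=monitor.get_state();print(s)
ims=[]
for c in("scene","top"):
    im,P,K,M=snap(c,c);ims.append(im);np.save(c+"P.npy",P);print(c,M[:3,3])
    for t in("carriage","carriage_handle","collar_rim","vent_marks","vent_cap","union_a"):
        print(t,[(np.round(o["at"],4),round(o["p"],2)) for o in nets.search_frame(t,c)[:2]])
E
```

```text
{'time': 0.0, 'joint_pos': array([-1.3205,  0.6159, -0.0126,  1.4249,  0.0081,  1.1034, -0.0404]), 'joint_vel': array([-0.0002, -0.0008, -0.0001, -0.0016, -0.0013,  0.0004, -0.0015]), 'joint_torque': array([ -0.0004, -46.9219,   0.2588, -17.1036,   0.0099,   0.0097,
         0.    ]), 'tcp_pos': array([0.1774, 0.6246, 0.2521]), 'ee_rot': array([-0.4332, -3.1113,  0.004 ]), 'contact_force': array([ 0.2996, -0.2621,  0.6257]), 'torque': array([-0.0145,  0.0003,  0.0221]), 'gripper_force': 0.0, 'width': 0.08564803219845338}
scene [-0.1303 -0.4369  0.9632]
carriage [(array([ 0.5123, -0.0762,  0.05  ]), 0.56)]
carriage_handle [(array([ 0.5127, -0.0784,  0.0489]), 0.92), (array([ 0.4841, -0.3507,  0.0257]), 0.72)]
collar_rim [(array([ 0.5195, -0.0776,  0.0494]), 0.63)]
vent_marks [(array([ 0.5152, -0.0759,  0.0505]), 0.69)]
vent_cap [(array([ 0.4861, -0.3479,  0.0252]), 0.8)]
union_a [(array([0.4807, 0.2867, 0.0361]), 0.53)]
top [ 0.421  -0.0081  0.9966]
carriage [(array([ 0.5244, -0.0659,  0.0493]), 0.6)]
carriage_handle [(array([ 0.5275, -0.0727,  0.0484]), 0.62)]
collar_rim [(array([ 0.5247, -0.0695,  0.0459]), 0.73)]
vent_marks [(array([ 0.5282, -0.0686,  0.0487]), 0.92)]
vent_cap [(array([ 0.4901, -0.3453,  0.0262]), 0.75), (array([ 0.6514, -0.3143,  0.0201]), 0.66)]
union_a [(array([0.4879, 0.2975, 0.0334]), 0.53), (array([ 0.5287, -0.0751,  0.0485]), 0.35)]
```

View pics/top.png

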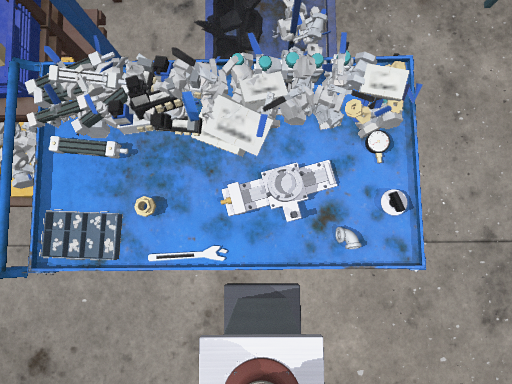

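View pics/scene.png

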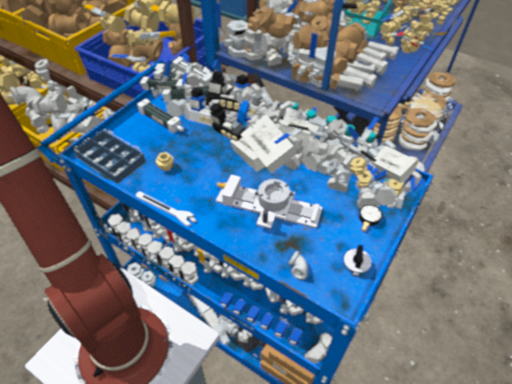

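Top view: housing at (287,183), its handle at (292,213), stop block at left (233,198), cap at (396,202) on the right, union at (145,205), elbow at (347,237), gauge at (377,143). The slide is tilted about 15–20° to the world y axis.

```bash
cat >> h.py <<'E'
def circ(X):
    A=np.c_[2*X,np.ones(len(X))];c=np.linalg.lstsq(A,(X**2).sum(1),rcond=None)[0]
    return c[:2],np.sqrt(c[2]+c[:2]@c[:2])
E
python3 - <<'E'
from h import *
np.set_printoptions(precision=4,suppress=True)
for c in("scene","top"):
    P=np.load(c+"P.npy").reshape(-1,3);P=P[~np.isnan(P[:,0])]
    def box(x,y,z): return P[(P[:,0]>x[0])&(P[:,0]<x[1])&(P[:,1]>y[0])&(P[:,1]<y[1])&(P[:,2]>z[0])&(P[:,2]<z[1])]
    print(c,"table z",np.median(box((.4,.6),(.12,.25),(-.02,.02))[:,2]))
    b=box((.40,.62),(-.16,.02),(.060,.09));print(len(b),np.percentile(b,[2,50,98],axis=0))
    h=b[b[:,0]<.475];print("handle",len(h),h.mean(0),h.min(0),h.max(0))
    r=b[b[:,0]>.475];m,R=cv2.minEnclosingCircle(r[:,:2].astype(np.float32));print("rim",len(r),m,R,r[:,2].mean())
    s=box((.38,.66),(-.22,.17),(.008,.05));print("slide",cv2.minAreaRect(s[:,:2].astype(np.float32)))
    k=box((.42,.56),(-.42,-.28),(.012,.08));f=k[k[:,2]<.032];w=k[k[:,2]>.045]
    m,R=cv2.minEnclosingCircle(f[:,:2].astype(np.float32));print("flange",len(f),m,R,np.median(f[:,2]))
    print("wing",len(w),cv2.minAreaRect(w[:,:2].astype(np.float32)),w.mean(0),w[:,2].max())
E
```

```text
scene table z 0.000811747064693058
551 [[ 0.4561 -0.1116  0.0612]
 [ 0.5297 -0.0739  0.0718]
 [ 0.6152  0.0004  0.0765]]
handle 45 [ 0.4602 -0.0909  0.0718] [ 0.4538 -0.0974  0.061 ] [ 0.4693 -0.0811  0.0793]
rim 506 (0.5626341700553894, -0.04408114030957222) 0.07817573845386505 0.07034653950079614
slide ((0.5253004431724548, -0.036067113280296326), (0.28013190627098083, 0.3602656126022339), 1.8436225652694702)
flange 427 (0.48994019627571106, -0.3922116756439209) 0.07303982228040695 0.02691028936279105
wing 128 ((0.49208706617355347, -0.3523893356323242), (0.053158946335315704, 0.014126408845186234), 21.4830322265625) [ 0.4889 -0.3528  0.0584] 0.0640879469426936
top table z 7.42348899986367e-05
642 [[ 0.4586 -0.1071  0.0625]
 [ 0.536  -0.0673  0.0721]
 [ 0.6162  0.0061  0.0769]]
handle 38 [ 0.4614 -0.0853  0.0754] [ 0.4537 -0.0934  0.0646] [ 0.4685 -0.0787  0.0788]
rim 604 (0.5650482177734375, -0.03968985006213188) 0.07962706685066223 0.07152510788050591
slide ((0.5210747122764587, -0.03470997512340546), (0.27774640917778015, 0.3702196478843689), 0.039383724331855774)
flange 476 (0.48948797583580017, -0.38860055804252625) 0.0737355649471283 0.026826620207596907
wing 149 ((0.49212712049484253, -0.34828418493270874), (0.05153016000986099, 0.014051210135221481), 22.877731323242188) [ 0.4917 -0.3468  0.0578] 0.06511087362269097
```

Emit:
inch_along(
  increments=[
    [[0.085, -0.046, -0.02, 0, 0], [0.085, -0.046, -0.02, 0, 0], [0.085, -0.046, -0.02, 0, 0], [0.085, -0.046, -0.02, 0, 0], [0.085, -0.046, -0.02, 0, 0], [0.085, -0.046, -0.02, 0, 0], [0.085, -0.046, -0.02, 0, 0]],
  ],
)

```text
time: 1.58
tcp_pos: [0.4503, 0.4016, 0.2536]
ee_rot: [0.433, 3.111, 0.001]
contact_force: [-0.3, -0.1, 0.2]
width: 0.0849
gripper_force: 0.0
```

Emit:
inch_along(
  increments=[
    [[0.085, -0.015, -0.047, 0, 0], [0.085, -0.015, -0.047, 0, 0], [0.085, -0.015, -0.047, 0, 0], [0.085, -0.015, -0.047, 0, 0], [0.085, -0.015, -0.047, 0, 0], [0.085, -0.015, -0.047, 0, 0], [0.085, -0.015, -0.047, 0, 0], [0.085, -0.015, -0.047, 0, 0], [0.085, -0.015, -0.047, 0, 0], [0.085, -0.015, -0.047, 0, 0]],
  ],
)

```text
time: 2.82
tcp_pos: [0.4651, -0.0921, 0.2537]
ee_rot: [0.433, 3.11, 0.0]
contact_force: [0.9, 0.3, -0.1]
width: 0.085
gripper_force: 0.0
```

Emit:
inch_along(
  increments=[
    [[0.085, 0, 0, 0, -0.17], [0.085, 0, 0, 0, -0.17], [0.085, 0, 0, 0, -0.17], [0.085, 0, 0, 0, 0]],
  ],
)

```text
time: 3.32
tcp_pos: [0.465, -0.0907, 0.2535]
ee_rot: [-0.362, 3.12, 0.0]
contact_force: [-0.5, 0.1, -0.3]
width: 0.0851
gripper_force: 0.0
```

```bash
python3 - <<'E'
from h import *
np.set_printoptions(precision=4,suppress=True)
im,P,K,M=snap("wrist","w1");np.save("w1P.npy",P)
print("cam",M[:3,3]); print(monitor.get_state()["tcp_pos"])
W={"w":P,"s":np.load("sceneP.npy"),"t":np.load("topP.npy")}
for n,Q in W.items():
    Q=Q.reshape(-1,3);Q=Q[np.isfinite(Q[:,0])]
    c=np.array([.535,-.07])
    for _ in range(4):
        r=Q[(Q[:,2]>.066)&(Q[:,2]<.078)&(np.hypot(*(Q[:,:2]-c).T)<.052)]
        if len(r)<30:break
        m,R=cv2.minEnclosingCircle(r[:,:2].astype(np.float32));c=np.array(m)
    h=Q[(Q[:,2]>.068)&(Q[:,2]<.085)&(np.hypot(*(Q[:,:2]-[.461,-.088]).T)<.02)]
    print(n,"rim",len(r),c,R,np.median(r[:,2]),"handle",len(h),(cv2.minAreaRect(h[:,:2].astype(np.float32)),np.median(h[:,2])) if len(h) else "")
E
```

```text
cam [ 0.3916 -0.1086  0.3756]
[ 0.465  -0.0906  0.2535]
w rim 2754 [ 0.5408 -0.0683] 0.0499604232609272 0.07333112715503681 handle 222 (((0.46146804094314575, -0.08680875599384308), (0.015947232022881508, 0.013509619049727917), 12.689705848693848), np.float64(0.07681918748750585))
s rim 395 [ 0.5374 -0.067 ] 0.050460390746593475 0.0724667582424251 handle 34 (((0.4623654782772064, -0.08970299363136292), (0.016269005835056305, 0.013804811984300613), 14.445563316345215), np.float64(0.07542334198569206))
t rim 548 [ 0.5378 -0.0617] 0.04738704115152359 0.07218575553123985 handle 37 (((0.4615578055381775, -0.08582013100385666), (0.015520931221544743, 0.01337159052491188), 12.782859802246094), np.float64(0.07587624621808786))
```

View pics/w1.png

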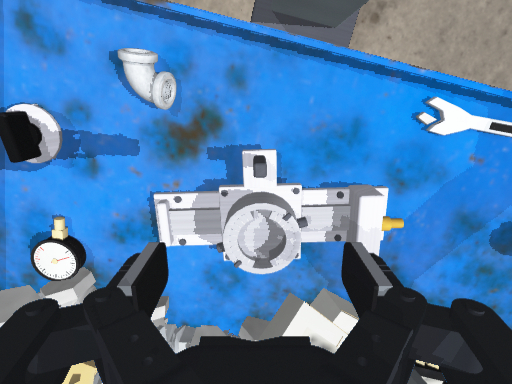

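Wrist view: handle (260,165), housing (263,232), stop block to the right (368,220), vent ribs (300,221)/(237,263). All three views agree: handle (0.461,-0.087), top z 0.076, slide yaw 13°.

Emit:
inch_along(
  increments=[
    [[0.06, 0.0026, 0.0045, 0, 0], [0.06, 0, 0, 0.045, 0], [0.06, 0, 0, 0.045, 0], [0.06, 0, 0, 0.045, 0], [0.06, 0, 0, 0.03, 0], [0.06, 0, 0, 0.0275, 0], [0.06, 0, 0, 0, 0]],
  ],
  squeeze=50,
)

```text
time: 4.25
tcp_pos: [0.4601, -0.0862, 0.0594]
ee_rot: [0.364, -3.116, -0.002]
contact_force: [-0.2, -0.2, 0.8]
width: 0.0604
gripper_force: 0.0
```

Emit:
inch_along(
  increments=[
    [[0.005, 0, 0, 0, 0], [0.005, 0, 0, 0, 0], [0.005, 0, 0, 0, 0], [0.005, 0, 0, 0, 0]],
  ],
)

```text
time: 4.75
tcp_pos: [0.4621, -0.0866, 0.062]
ee_rot: [-0.369, 3.118, -0.001]
contact_force: [-0.0, 1.1, 5.6]
width: 0.0136
gripper_force: 48.7
```

Emit:
inch_along(
  increments=[
    [[0.005, 0, 0.008, 0, 0], [0.005, 0, 0.01, 0, 0], [0.005, 0, 0.01, 0, 0], [0.005, 0, 0.008, 0, 0], [0.005, 0, 0.004, 0, 0], [0.005, 0, 0, 0, 0]],
  ],
)

```text
time: 5.5
tcp_pos: [0.452, -0.0487, 0.062]
ee_rot: [-0.367, 3.12, -0.003]
contact_force: [-2.1, -2.3, 8.7]
width: 0.0135
gripper_force: 49.7
```

Emit:
inch_along(
  increments=[
    [[0.005, 0, 0.003, 0, 0], [0.005, 0, 0.003, 0, 0], [0.005, 0, 0, 0, 0]],
  ],
)

```text
time: 5.88
tcp_pos: [0.4505, -0.0433, 0.062]
ee_rot: [-0.366, 3.12, -0.003]
contact_force: [-2.6, -3.9, 8.9]
width: 0.0135
gripper_force: 49.9
```

Emit:
inch_along(
  increments=[
    [[0.005, 0, 0.004, 0, 0], [0.005, 0, 0.004, 0, 0], [0.005, 0, 0, 0, 0]],
  ],
)

```text
time: 6.25
tcp_pos: [0.4484, -0.0354, 0.062]
ee_rot: [0.366, -3.12, 0.003]
contact_force: [-3.2, -4.7, 9.2]
width: 0.0136
gripper_force: 49.9
```

Emit:
inch_along(
  increments=[
    [[0.005, 0, 0.003, 0, 0], [0.005, 0, 0.003, 0, 0], [0.005, 0, 0, 0, 0]],
  ],
)

```text
time: 6.62
tcp_pos: [0.4469, -0.0297, 0.062]
ee_rot: [0.366, -3.12, 0.003]
contact_force: [-2.8, -4.1, 11.4]
width: 0.0133
gripper_force: 50.0
```

Emit:
inch_along(
  increments=[
    [[0.005, 0, 0.003, 0, 0], [0.005, 0, 0.003, 0, 0], [0.005, 0, 0, 0, 0]],
  ],
)

```text
time: 7.0
tcp_pos: [0.4456, -0.0248, 0.062]
ee_rot: [0.365, -3.12, 0.005]
contact_force: [-1.8, -4.9, 10.0]
width: 0.0133
gripper_force: 50.3
```

Emit:
inch_along(
  increments=[
    [[0.005, 0, 0.003, -0.001, 0], [0.005, 0, 0.003, 0, 0], [0.005, 0, 0, 0, 0]],
  ],
)

```text
time: 7.38
tcp_pos: [0.4456, -0.0246, 0.0621]
ee_rot: [-0.355, 3.12, -0.015]
contact_force: [1.2, -18.6, -3.4]
width: 0.0134
gripper_force: 52.3
```

Emit:
inch_along(
  increments=[
    [[0.005, 0, 0.003, 0, 0], [0.005, 0, 0.003, 0, 0], [0.005, 0, 0, 0, 0]],
  ],
)

```text
time: 7.75
tcp_pos: [0.4456, -0.0244, 0.0621]
ee_rot: [-0.345, 3.119, -0.025]
contact_force: [4.1, -29.7, -5.2]
width: 0.0135
gripper_force: 57.1
```

```bash
python3 - <<'E'
from h import *
s=monitor.get_state();print(s["contact_force"]);snap("top","t2")
im=cv2.imread("pics/t2.png")[120:260,180:380];cv2.imwrite("pics/t2c.png",cv2.resize(im,None,fx=3,fy=3))
E
```

```text
[  4.1132998  -29.73778417  -5.20980671]
```

View pics/t2c.png

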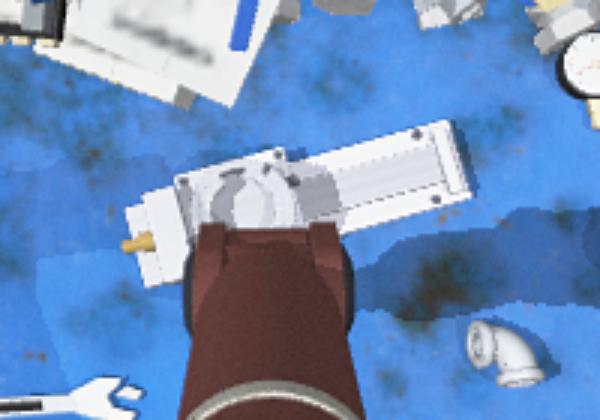

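At the stop: force climbs to ~30 N with no further motion, and the picture shows the carriage against the block. Relax, release, and go and look at the cap.

Emit:
inch_along(
  increments=[
    [[0.005, 0, -0.005, 0, 0], [0.005, 0, -0.004, 0, 0], [0.005, 0, 0, 0, 0]],
  ],
)

```text
time: 8.18
tcp_pos: [0.4456, -0.0247, 0.0621]
ee_rot: [-0.359, 3.121, -0.009]
contact_force: [0.3, -12.8, -1.5]
width: 0.0135
gripper_force: 50.5
```

Emit:
inch_along(
  increments=[
    [[0.04, 0, 0, 0, 0], [0.04, 0, 0, 0, 0], [0.05, 0, 0, -0.03, 0], [0.06, 0, 0, -0.05, 0], [0.06, 0, 0, -0.05, 0], [0.06, 0, 0, -0.06, 0], [0.06, 0, 0, 0, 0]],
  ],
)

```text
time: 9.05
tcp_pos: [0.4481, -0.0188, 0.2562]
ee_rot: [-0.366, 3.109, -0.001]
contact_force: [0.3, 0.4, -0.3]
width: 0.0599
gripper_force: 0.0
```

```bash
python3 - <<'E'
from h import *
np.set_printoptions(precision=4,suppress=True)
im,P,K,M=snap("wrist","w2");Q=P.reshape(-1,3);Q=Q[np.isfinite(Q[:,0])]
h=Q[(Q[:,2]>.068)&(Q[:,2]<.085)&(np.hypot(*(Q[:,:2]-[.446,-.024]).T)<.02)]
print(cv2.minAreaRect(h[:,:2].astype(np.float32)))
w=np.load("topP.npy").reshape(-1,3);k=(w[:,2]>.045)&(w[:,2]<.08)&(np.hypot(*(w[:,:2]-[.49,-.35]).T)<.06)
print(cv2.boxPoints(cv2.minAreaRect(w[k][:,:2].astype(np.float32))))
E
```

```text
((0.445221871137619, -0.025742817670106888), (0.016206568107008934, 0.013445522636175156), 13.450613021850586)
[[ 0.4657 -0.3518]
 [ 0.4711 -0.3648]
 [ 0.5186 -0.3447]
 [ 0.5131 -0.3318]]
```

Emit:
inch_along(
  increments=[
    [[0.06, 0.005, -0.0475, 0, 0], [0.06, 0.005, -0.0475, 0, 0], [0.06, 0.005, -0.0475, 0, 0], [0.06, 0.005, -0.0475, 0, 0], [0.06, 0.005, -0.0475, 0, 0], [0.06, 0.005, -0.0475, 0, -0.08], [0.06, 0.005, -0.0475, 0, -0.08], [0.06, 0, 0, 0, 0], [0.06, 0, 0, 0, 0]],
  ],
)

```text
time: 10.22
tcp_pos: [0.4916, -0.3489, 0.2498]
ee_rot: [0.614, -3.079, -0.006]
contact_force: [0.3, 0.3, -0.6]
width: 0.06
gripper_force: 0.0
```

```bash
cat >> h.py <<'E'
def wing(Q,c,lo=.045,hi=.08,r=.05):
    Q=Q.reshape(-1,3);Q=Q[np.isfinite(Q[:,0])]
    w=Q[(Q[:,2]>lo)&(Q[:,2]<hi)&(np.hypot(*(Q[:,:2]-c).T)<r)]
    R=cv2.minAreaRect(w[:,:2].astype(np.float32));b=cv2.boxPoints(R)
    e=[b[1]-b[0],b[2]-b[1]];e=max(e,key=np.linalg.norm);a=np.degrees(np.arctan2(e[1],e[0]))
    return np.array(R[0]),R[1],(a+90)%180-90,np.median(w[:,2]),len(w)
def toolyaw():
    s=monitor.get_state();y=Ro.from_rotvec(s["ee_rot"]).as_matrix()[:,1];return np.degrees(np.arctan2(y[1],y[0]))
def totool(d):
    s=monitor.get_state();return Ro.from_rotvec(s["ee_rot"]).as_matrix().T@np.asarray(d)
E
python3 - <<'E'
from h import *
im,P,K,M=snap("wrist","w3")
w=wing(P,[.49,-.35],lo=.055);print(w,toolyaw())
s=monitor.get_state();print(s["tcp_pos"],s["joint_pos"]); print(totool([*(w[0]-s["tcp_pos"][:2]),0]))
Q=P.reshape(-1,3);f=Q[(Q[:,2]>.02)&(Q[:,2]<.032)&(np.hypot(*(Q[:,:2]-w[0]).T)<.045)];print(len(f),cv2.minEnclosingCircle(f[:,:2].astype(np.float32)))
E
```

```text
(array([ 0.49148932, -0.34986588]), (0.05067726969718933, 0.013798174448311329), np.float32(22.058067), np.float64(0.06113030413443116), 628) 112.64036946796487
[ 0.49196311 -0.34832447  0.25030571] [ 0.55677292  0.54391105  0.03847452  1.57040374 -0.02480165  1.03138708
  2.5684624 ]
[ 1.03064377e-03 -1.24024082e-03 -3.81024575e-06]
1782 ((0.49193838238716125, -0.34961384534835815), 0.03401220217347145)
```

View pics/w3.png

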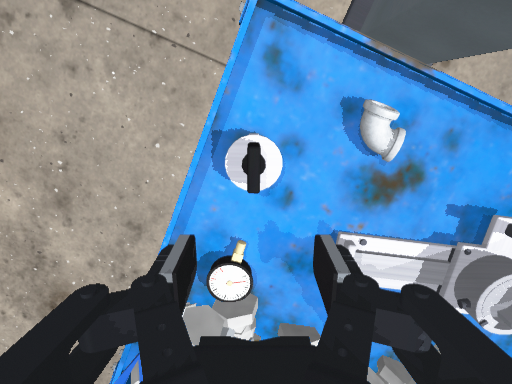

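Wrist view: cap at (253,163), wing upright in the image and thus lying across the jaws, flange 68 mm as expected; all four cap measurements agree to 3 mm.

Emit:
inch_along(
  increments=[
    [[0.036, 0.001, -0.0012, 0, 0], [0.036, 0, 0, 0.045, 0], [0.036, 0, 0, 0.045, 0], [0.036, 0, 0, 0.045, 0], [0.036, 0, 0, 0.035, 0], [0.036, 0, 0, 0.026, 0], [0.036, 0, 0, 0, 0], [0.036, 0, 0, 0, 0]],
  ],
  squeeze=60,
)

```text
time: 11.28
tcp_pos: [0.4925, -0.3521, 0.0571]
ee_rot: [-0.615, 3.079, -0.002]
contact_force: [0.3, 0.2, 1.1]
width: 0.036
gripper_force: 0.0
```

Emit:
inch_along(
  increments=[
    [[0.005, 0, 0, 0, 0], [0.005, 0, 0, 0, 0], [0.005, 0, 0, 0, 0], [0.005, 0, 0, 0, 0]],
  ],
)

```text
time: 11.78
tcp_pos: [0.492, -0.3521, 0.057]
ee_rot: [-0.614, 3.08, -0.001]
contact_force: [-0.9, 1.6, 6.0]
width: 0.0132
gripper_force: 62.5
```

Emit:
inch_along(
  increments=[
    [[0.005, 0, 0, -0.02, 0], [0.005, 0, 0, -0.04, 0], [0.005, 0, 0, -0.04, 0], [0.005, 0, 0, -0.045, 0], [0.005, 0, 0, 0, 0]],
  ],
)

```text
time: 12.4
tcp_pos: [0.4934, -0.3537, 0.2047]
ee_rot: [-0.612, 3.075, -0.011]
contact_force: [0.3, -1.0, -1.2]
width: 0.0127
gripper_force: 61.6
```

Emit:
inch_along(
  increments=[
    [[0.005, -0.0116, 0.0434, 0, 0], [0.005, -0.0116, 0.0434, 0, 0], [0.005, -0.0116, 0.0434, 0, 0], [0.005, -0.0116, 0.0434, 0, 0], [0.005, -0.0116, 0.0434, 0, 0], [0.005, -0.0116, 0.0434, 0, 0], [0.005, -0.0116, 0.0434, 0, 0.08], [0.005, 0, 0, 0, 0.08], [0.005, 0, 0, 0, 0], [0.005, 0, 0, 0, 0]],
  ],
)

```text
time: 13.65
tcp_pos: [0.4497, -0.0411, 0.2002]
ee_rot: [0.365, -3.119, 0.0]
contact_force: [-0.7, 0.0, -1.8]
width: 0.013
gripper_force: 61.5
```

```bash
python3 - <<'E'
from h import *
np.set_printoptions(precision=4,suppress=True)
im,P,K,M=snap("wrist","w4");np.save("w4P.npy",P);Q=P.reshape(-1,3);Q=Q[np.isfinite(Q[:,0])]
h=Q[(Q[:,2]>.068)&(Q[:,2]<.085)&(np.hypot(*(Q[:,:2]-[.446,-.024]).T)<.02)]
print(cv2.minAreaRect(h[:,:2].astype(np.float32)),toolyaw(),monitor.get_state()["tcp_pos"])
E
```

```text
((0.43879270553588867, -0.02651064284145832), (0.0043630050495266914, 0.013819166459143162), 1.5206298828125) 103.31855201847682 [ 0.4498 -0.0412  0.2003]
```

View pics/w4.png

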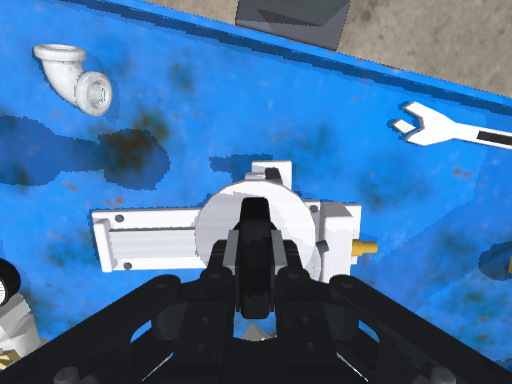

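Cap hangs straight in the jaws (wing at 255,200–315) but hides the housing; I step aside to measure the home position.

Emit:
inch_along(
  increments=[
    [[0.005, 0.011, -0.046, -0.02, 0], [0.005, 0.011, -0.046, -0.02, 0], [0.005, 0.011, -0.046, 0, 0], [0.005, 0, 0, 0, 0], [0.005, 0, 0, 0, 0]],
  ],
)

```text
time: 14.32
tcp_pos: [0.4495, -0.1823, 0.2404]
ee_rot: [0.364, -3.12, -0.002]
contact_force: [-0.3, 0.0, -1.6]
width: 0.0128
gripper_force: 61.4
```

```bash
python3 - <<'E'
from h import *
np.set_printoptions(precision=4,suppress=True)
print(monitor.get_state()["tcp_pos"],toolyaw())
O={}
for n in("wrist","top","scene"):
    im,P,K,M=snap(n,"m_"+n);np.save(n+"5.npy",P);O[n]=im
    Q=P.reshape(-1,3);I=im.reshape(-1,3);g=np.isfinite(Q[:,0]);Q=Q[g];I=I[g]
    c=np.array([.523,-.006])
    r=Q[(Q[:,2]>.066)&(Q[:,2]<.0745)&(np.hypot(*(Q[:,:2]-c).T)<.055)]
    print(n,"rim",len(r),cv2.minEnclosingCircle(r[:,:2].astype(np.float32)),np.median(r[:,2]))
    ang=[];
    # robust circle fit on outer boundary: farthest point per angular bin
    for _ in range(5):
        d=r[:,:2]-c;a=np.arctan2(d[:,1],d[:,0]);rho=np.hypot(*d.T);b=(a*12/np.pi).astype(int)
        out=np.array([r[b==k][np.argmin(abs(rho[b==k]-.044)),:2] for k in np.unique(b)])
        c,R=circ(out)
    print("  circ",c,R)
    h=Q[(Q[:,2]>.068)&(Q[:,2]<.085)&(np.hypot(*(Q[:,:2]-[.446,-.026]).T)<.02)]
    if len(h)>5:print("  handle",cv2.minAreaRect(h[:,:2].astype(np.float32)),len(h))
w=O["wrist"];cv2.imwrite("pics/m_w2.png",cv2.resize(w[100:384,200:512],None,fx=2.1,fy=2.1)[...,::-1])
E
```

```text
[ 0.4495 -0.1823  0.2404] 103.30283647531583
wrist rim 2326 ((0.5181277394294739, -0.003744453424587846), 0.047019075602293015) 0.07313749468409728
  circ [ 0.5179 -0.0026] 0.04182890175018006
  handle ((0.44494763016700745, -0.026231709867715836), (0.0160648413002491, 0.014066237956285477), 11.928266525268555) 264
top rim 499 ((0.5225342512130737, -0.004283497110009193), 0.04392475634813309) 0.07190214720937427
  circ [ 0.5227 -0.0039] 0.04335934718132743
  handle ((0.44517794251441956, -0.02479090541601181), (0.01536945067346096, 0.013090165331959724), 13.224944114685059) 34
scene rim 339 ((0.5234630107879639, -0.006576283369213343), 0.045725565403699875) 0.0717805145972974
  circ [ 0.5238 -0.0074] 0.04378974957327558
  handle ((0.44592809677124023, -0.029189476743340492), (0.01768166571855545, 0.012399740517139435), 18.99138069152832) 31
```

View pics/m_w2.png

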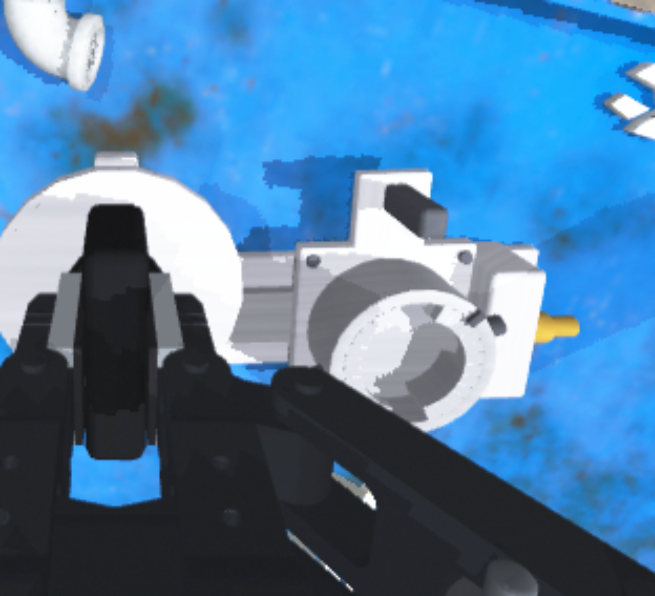

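```bash
python3 - <<'E'
from h import *
for n in("w1P","topP","sceneP"):
    P=np.load(n+".npy");m=((P[...,2]>.012)&(P[...,2]<.085)&(P[...,0]<.66)).astype(np.uint8)
    k,l,s,c=cv2.connectedComponentsWithStats(m)
    d=np.where(np.isfinite(P[...,0]),np.hypot(P[...,0]-.53,P[...,1]+.07),9);i=l[np.unravel_index(np.argmin(d),d.shape)]
    Q=P[l==i];
    # long edges of rail: vary yaw, find sharpest min-area of low points
    low=Q[(Q[:,2]<.028)][:,:2].astype(np.float32)
    print(n,len(low),cv2.minAreaRect(low),cv2.minAreaRect(Q[:,:2].astype(np.float32)),np.percentile(Q[:,2],[5,25,50,75]))
    # straight edge: for yaw scan, sharpness of projected histogram of slide points
    best=max(np.arange(8,22,.25),key=lambda a:(np.histogram(low@[np.cos(np.radians(a)),np.sin(np.radians(a))],bins=np.arange(.3,.7,.002))[0]**2).sum());print(best)
E
```

```text
w1P 3503 ((0.5077250599861145, -0.060475513339042664), (0.12875260412693024, 0.29557549953460693), 14.78599739074707) ((0.5128960609436035, -0.053819701075553894), (0.14282114803791046, 0.30621030926704407), 15.204383850097656) [0.01850556 0.02718107 0.04576484 0.05974915]
15.0
topP 879 ((0.5180668830871582, -0.06344959139823914), (0.13982190191745758, 0.2876299023628235), 24.093849182128906) ((0.5135807394981384, -0.05327737331390381), (0.14264236390590668, 0.30431753396987915), 15.493818283081055) [0.01622459 0.02512122 0.03831688 0.05072952]
15.0
sceneP 757 ((0.509993851184845, -0.06220044195652008), (0.1349586844444275, 0.29070720076560974), 18.550012588500977) ((0.5108903646469116, -0.055360421538352966), (0.13943305611610413, 0.30067846179008484), 15.492938041687012) [0.0149171  0.02299397 0.0385603  0.05468864]
14.5
```

Slide yaw is 15° and the seat is at (0.5227,-0.0052) from handle plus 80 mm; the top and scene rim fits agree within 2 mm.

Emit:
inch_along(
  increments=[
    [[0.005, -0.0224, 0.0311, 0, 0], [0.005, -0.0224, 0.0311, 0, 0], [0.005, -0.0224, 0.0311, 0, 0], [0.005, -0.0224, 0.0311, 0, 0], [0.005, -0.0224, 0.0311, 0, -0.03], [0.005, 0, 0, 0.04, 0], [0.005, 0, 0, 0.04, 0], [0.005, 0, 0, 0, 0], [0.005, 0, 0, 0, 0]],
  ],
)

```text
time: 15.6
tcp_pos: [0.5239, -0.0046, 0.162]
ee_rot: [-0.413, 3.112, -0.0]
contact_force: [0.4, 0.0, -1.5]
width: 0.0129
gripper_force: 61.3
```

```bash
python3 - <<'E'
from h import *
np.set_printoptions(precision=4,suppress=True)
s=monitor.get_state();print(s["tcp_pos"],s["contact_force"],toolyaw(),totool(np.r_[.5227,-.0052,.16]-s["tcp_pos"]),s["joint_pos"])
E
```

```text
[ 0.5239 -0.0046  0.162 ] [ 0.3704  0.0327 -1.4621] 105.13208391502953 [ 0.0013 -0.0003  0.002 ] [-0.0656  0.536   0.0484  1.8991 -0.0383  0.7051  1.8401]
```

Emit:
inch_along(
  increments=[
    [[0.005, 0.001, 0, 0.012, 0], [0.005, 0, 0, 0.012, 0], [0.005, 0, 0, 0.004, 0], [0.005, 0, 0, 0.004, 0], [0.005, 0, 0, 0, 0]],
  ],
)

```text
time: 16.23
tcp_pos: [0.5219, -0.0053, 0.1286]
ee_rot: [0.412, -3.114, 0.0]
contact_force: [0.2, 0.7, -1.7]
width: 0.0131
gripper_force: 61.4
```

Emit:
inch_along(
  increments=[
    [[0.005, 0, 0, 0.004, 0], [0.005, 0, 0, 0.004, 0], [0.005, 0, 0, 0, 0]],
  ],
)

```text
time: 16.6
tcp_pos: [0.5217, -0.0053, 0.1205]
ee_rot: [0.412, -3.114, -0.0]
contact_force: [-0.4, -0.2, -2.0]
width: 0.0127
gripper_force: 61.4
```

Emit:
inch_along(
  increments=[
    [[0.005, 0, 0, 0.003, 0], [0.005, 0, 0, 0.003, 0], [0.005, 0, 0, 0, 0]],
  ],
)

```text
time: 16.98
tcp_pos: [0.5218, -0.0053, 0.1145]
ee_rot: [0.412, -3.114, -0.0]
contact_force: [-0.0, 0.2, -1.7]
width: 0.0126
gripper_force: 61.4
```

Emit:
inch_along(
  increments=[
    [[0.005, 0, 0, 0.003, 0], [0.005, 0, 0, 0.002, 0], [0.005, 0, 0, 0, 0]],
  ],
)

```text
time: 17.35
tcp_pos: [0.5218, -0.0053, 0.1096]
ee_rot: [0.412, -3.114, -0.0]
contact_force: [0.8, -0.7, -1.0]
width: 0.0127
gripper_force: 61.4
```

Emit:
inch_along(
  increments=[
    [[0.005, 0, 0, 0.0015, 0], [0.005, 0, 0, 0, 0]],
  ],
)

```text
time: 17.6
tcp_pos: [0.5221, -0.0053, 0.109]
ee_rot: [-0.412, 3.114, -0.0]
contact_force: [-1.9, 0.4, 3.7]
width: 0.0131
gripper_force: 62.1
```

Emit:
inch_along(
  increments=[
    [[0.005, 0, 0, 0.0015, 0], [0.005, 0, 0, 0, 0]],
  ],
)

```text
time: 17.85
tcp_pos: [0.522, -0.0052, 0.1089]
ee_rot: [-0.412, 3.113, 0.0]
contact_force: [-5.2, 0.5, 14.7]
width: 0.0127
gripper_force: 63.8
```

Seated: contact at TCP z 0.109, exactly as predicted. Ease off and turn clockwise.

Emit:
inch_along(
  increments=[
    [[0.005, 0, 0, -0.001, 0], [0.005, 0, 0, 0, 0.1], [0.005, 0, 0, 0, 0.1], [0.005, 0, 0, 0, 0.1], [0.005, 0, 0, 0, 0]],
  ],
)

```text
time: 18.48
tcp_pos: [0.5236, -0.004, 0.109]
ee_rot: [0.056, 3.137, 0.002]
contact_force: [-0.4, 2.6, 6.6]
width: 0.0128
gripper_force: 62.5
```

```bash
python3 - <<'E'
from h import *
s=monitor.get_state();print(toolyaw(),s["torque"],s["contact_force"])
E
```

```text
87.93728952352126 [ 0.36273017  0.04865435 -0.00803694] [-0.39747728  2.59875786  6.57538759]
```

Emit:
inch_along(
  increments=[
    [[0.005, 0, 0, 0, 0.1], [0.005, 0, 0, 0, 0.1], [0.005, 0, 0, 0, 0.1], [0.005, 0, 0, 0, 0.1], [0.005, 0, 0, 0, 0.05], [0.005, 0, 0, 0, 0], [0.005, 0, 0, 0, 0], [0.005, 0, 0, 0, 0]],
  ],
)

```text
time: 19.48
tcp_pos: [0.5237, -0.0036, 0.1091]
ee_rot: [0.753, 3.047, 0.005]
contact_force: [0.2, 2.6, 5.4]
width: 0.0129
gripper_force: 62.6
```

```bash
python3 - <<'E'
from h import *
s=monitor.get_state();print(toolyaw(),s["torque"],s["contact_force"])
im,P,K,M=snap("wrist","f1");snap("top","f2")
t=cv2.imread("pics/f2.png")[120:260,180:380];t=cv2.resize(t,(400,280))
cv2.imwrite("pics/f.png",np.hstack([cv2.imread("pics/f1.png")[100:380,120:],t]))
print(wing(P,[.523,-.005],lo=.104,hi=.116,r=.035))
Q=P.reshape(-1,3);h=Q[(Q[:,2]>.068)&(Q[:,2]<.085)&(np.hypot(*(Q[:,:2]-[.446,-.026]).T)<.02)]
print(cv2.minAreaRect(h[:,:2].astype(np.float32)),len(h))
E
```

```text
62.23478310097895 [0.44342228 0.05244465 0.07790113] [0.23333616 2.62192357 5.36936212]
(array([ 0.5218237 , -0.00576976]), (0.03683004528284073, 0.05024785175919533), np.float32(-51.43832), np.float64(0.11317094241071177), 3879)
((0.4454660415649414, -0.02507726661860943), (0.016211016103625298, 0.014001825824379921), 13.3175687789917) 951
```

View pics/f.png

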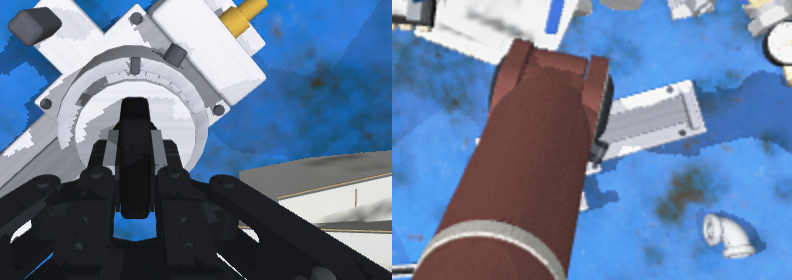

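The left half (wrist) shows the flange down inside the rim, with the rib at (136,65) in line with the wing at (134,100–215); carriage is still home. I'll do a small trim of angle, relieve the side load toward the stop, and measure the rib.

Emit:
inch_along(
  increments=[
    [[0.005, 0.0014, 0.0014, 0, 0.035], [0.005, 0, 0, 0, 0], [0.005, 0, 0, 0, 0], [0.005, 0, 0, 0, 0]],
  ],
)

```text
time: 20.08
tcp_pos: [0.5235, -0.0032, 0.109]
ee_rot: [0.809, 3.031, 0.002]
contact_force: [1.3, 1.1, 6.5]
width: 0.0129
gripper_force: 62.6
```

```bash
python3 - <<'E'
from h import *
s=monitor.get_state();print(toolyaw(),s["torque"],s["contact_force"],s["time"])
im,P,K,M=snap("wrist","g1");Q=P.reshape(-1,3);I=im.reshape(-1,3).max(1)
k=np.isfinite(Q[:,0])&(Q[:,2]>.070)&(Q[:,2]<.081)&(I<140)
d=Q[:,:2]-s["tcp_pos"][:2];k&=(np.hypot(*d.T)>.034)&(np.hypot(*d.T)<.046)
a=np.degrees(np.arctan2(d[k,1],d[k,0]));print(np.histogram(a,bins=np.arange(-180,181,10)))
sel=abs((a-150+180)%360-180)<15;print("rib dir",np.median(a[sel]),Q[k][sel].mean(0) if sel.any() else "")
h=Q[(Q[:,2]>.068)&(Q[:,2]<.085)&(np.hypot(*(Q[:,:2]-[.446,-.026]).T)<.02)]
print(cv2.minAreaRect(h[:,:2].astype(np.float32)))
x=cv2.resize(im[120:330,180:400],None,fx=2.6,fy=2.6)[...,::-1];cv2.imwrite("pics/g.png",x)
E
```

```text
60.09619378389795 [ 0.05517225 -0.15883924  0.06999114] [1.27580037 1.12811183 6.53730337] 20.075
(array([ 17,  17,  18,  22,   2,   1,   5,   8,   7,  13,   0,   0,   0,
         0,   0,   0,   0,   0,   0,   0,   0,   0,   0,   0,   0,   0,
         1,   0,   0,   5,   6,   7,  31, 171,  21,  25]), array([-180, -170, -160, -150, -140, -130, -120, -110, -100,  -90,  -80,
        -70,  -60,  -50,  -40,  -30,  -20,  -10,    0,   10,   20,   30,
         40,   50,   60,   70,   80,   90,  100,  110,  120,  130,  140,
        150,  160,  170,  180]))
rib dir 152.77342820881714 [0.48768105 0.01525939 0.07547672]
((0.44551849365234375, -0.025203600525856018), (0.01606077514588833, 0.01457549910992384), 13.712387084960938)
```

View pics/g.png

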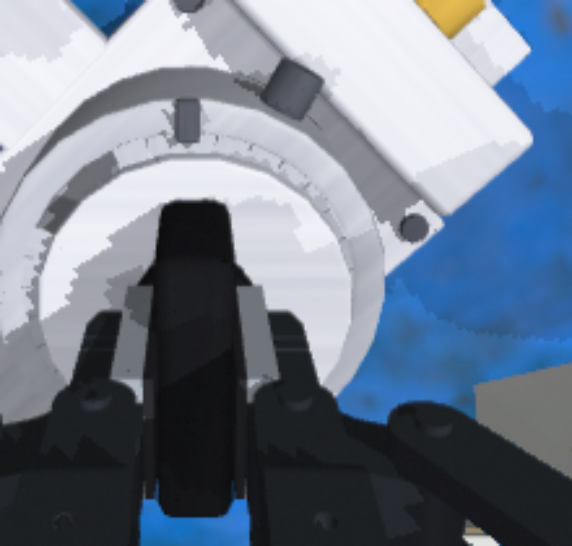

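The rib (187,120) sits about 1.5–2.5° counter-clockwise of the wing's line (196), agreeing with the measured 152.8° against 150.1°. Trim back slightly and add a light push towards the stop.

Emit:
inch_along(
  increments=[
    [[0.005, 0.001, 0.001, 0, -0.03], [0.005, 0, 0, 0, 0], [0.005, 0, 0, 0, 0], [0.005, 0, 0, 0, 0]],
  ],
)

```text
time: 20.62
tcp_pos: [0.5229, -0.0027, 0.109]
ee_rot: [0.765, 3.042, 0.0]
contact_force: [1.2, -0.0, 6.2]
width: 0.0129
gripper_force: 62.6
```

```bash
python3 - <<'E'
from h import *
s=monitor.get_state();print(toolyaw(),s["torque"],s["contact_force"],s["time"])
im,P,K,M=snap("wrist","k1");Q=P.reshape(-1,3)
h=Q[(Q[:,2]>.068)&(Q[:,2]<.085)&(np.hypot(*(Q[:,:2]-[.446,-.026]).T)<.02)]
print(cv2.minAreaRect(h[:,:2].astype(np.float32)))
E
```

```text
61.78837508910348 [-0.2302537  -0.08751054  0.15362602] [ 1.19431175 -0.00981658  6.21551818] 20.625
((0.44533658027648926, -0.02507711760699749), (0.01635446399450302, 0.01424351055175066), 17.59160041809082)
```

```bash
python3 -c "
from workcell import bot
print(bot.close_job())"
```

```text
the job is handed in; nothing more can be done
None
```

I handed the job in at about 20.6 s: the carriage is home against its stop, and the cap is seated and turned clockwise to within about 2° of the vent marks, short of the lock click. The wing is still gripped, and the union, elbow and gauge were not touched.

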